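# Space and hold down the cover tile of the vial station

## Task

On the preparation table, swing the wire bail lever of the vial station up out of the way, then take the spacer plate out of its stand and slide it upright, all the way down to the base, into whichever of the two gaps beside the sprung tile in the middle is wide enough for it, and let go of it there. Then press the tile down with the fingers until its top is flush with the blocks beside it and finish while still holding it pressed there, so that its adhesive can set: do not let it rise again. Leave the bail up and the bottle, tray and carton where they are.

Things in the scene. Friction and masses are not known exactly. Their poses are not given: they have to be found in the camera images.
- base: Fixed grey base plate of the vial station, 172 x 290 x 6 mm. Origin on the table under the tile's centre; x points away from the robot towards the bail's posts, y along the row block-gap-tile-gap-block, z up. The plate's top (floor of the gaps) is at z = 6 mm; it spans x from -56 to 116 mm. A fixed pedestal 80 x 76 mm stands under the tile up to z = 28 mm. The two posts of the bail stand at x = 90, y = +-96 mm, 90 mm high.
- tile_top (a point): Centre of the top face of the white ceramic tile (the middle one of the three white squares in the row), 80 x 80 x 8 mm, in the middle of the station. It rides on springs: raised, its top is at z = 44 mm in the base's frame, 8 mm above the tops of the side blocks (36 mm).
- tile (a joint): How far the tile is pressed down, m: 0 raised, 0.008 at its stop, where it is flush with the blocks. Sprung: it begins to move at about 5 N, takes about 9 N at the stop, and rises again when let go.
- bail (a joint): Angle of the U-shaped wire bail lever, rad: 0 lying level over the tile towards the robot, 1.57 upright, 1.8 at its stop, tipped back away from the robot. At the start it lies within 0.3 of level. Friction holds it wherever it is left; about 1 to 2 N at the grip moves it.
- bail_grip (a point): Middle of the bail's black grip: a round bar of 14 mm diameter, 90 mm long, along the base's y, 95 mm from the hinge. Free on both sides and from above; level, its centre is 78 mm above the table. The steel arms of the bail run from the bar to the hinge at y = +-84 mm.
- bail_hinge (a point): Point on the bail's hinge axis midway between the posts, at x = 90, y = 0, z = 78 mm of the base; the axis is the base's y.
- slim_block: The narrower white side block, 80 (x) x 72 (y) x 30 mm high, fixed on the base with its centre 92 mm from the tile's centre along the base's y, on either side (+y or -y). Origin at the centre of its underside, axes like the base's. It leaves a gap 16 mm wide, 80 mm long and 30 mm deep to the tile, whose middle is 48 mm from the tile's centre, on this block's side.
- broad_block: The broader white side block, 80 x 90 x 30 mm, 92 mm from the tile's centre on the other side. It leaves a gap of only 7 mm, too narrow for the spacer.
- spacer_mid (a point): Centre of the loose grey spacer plate, 40 (its x) x 12 (its y, thickness) x 80 mm (its z, upright), 60 g or so, half-way up. Its lowest 6 mm are stepped in to 9 mm. At the start it stands upright in the stand's slot, centre 46 mm above the table; seated on the base in a gap its centre is also 46 mm above the table.
- stand: Fixed white stand, 60 x 70 mm, that holds the spacer at the start in a slot 15 mm wide along the stand's x, between two ribs that reach 24 mm above the table; slot floor at 6 mm. Origin on the table under the slot's centre.
- bottle: Bystander: loose white bottle, 64 mm diameter, 170 mm high; origin at the centre of its foot.
- pulp_tray: Bystander: loose brown open tray, 110 x 130 x 35 mm; origin at the centre of its underside.
- carton: Bystander: loose paper carton with a green band, 70 x 150 x 45 mm; origin at the centre of its underside.
Things that resemble listed ones, but are neither listed nor needed, are in the scene too. Of the things that look like the part that bears spacer_mid, the larger one is meant.

How it is judged:
On the way, in this order (a step that is already met when the one before it is completed fails the run):
1. the bail is swung up (value of joint bail above 1.2 rad), for 0.2 s.
2. the spacer stands on the base in the wide gap, let go (x of spacer_mid in the frame of base between -0.03 and 0.03 m and (y of spacer_mid in the frame of base between 0.039 and 0.057 m or y of spacer_mid in the frame of base between -0.057 and -0.039 m) and horizontal distance between spacer_mid and slim_block below 0.062 m and z of spacer_mid in the frame of base between 0.04 and 0.05 m and angle between spacer_mid's own z axis and vertical below 0.22 rad and contact force between the fingers and spacer below 0.2 N), for 0.2 s.
3. the tile is pressed flush by the fingers (value of joint tile above 0.0062 m and contact force between the fingers and tile above 3 N), for 0.2 s.
At the end, for the whole second after the job is handed in: Fingers still press the tile (over 3 N), down at least 6.2 of its 8 mm; the spacer, let go, stands on the base in the gap beside the slim block (centre 40 to 50 mm up, tilt under 0.22 rad, within 30 mm along and 9 mm across of the gap's middle); bail up over 1.2 rad (all of step 2 and all of step 3 and value of joint bail above 1.2 rad); the arm keeps its last pose, push and grip.
It fails at once if the bottle is shoved or knocked over (distance of bottle from where it was at the start of the episode above 0.03 m or angle between bottle's own z axis and vertical above 0.5 rad).
It fails at once if the tray is shoved or knocked over (distance of pulp_tray from where it was at the start of the episode above 0.03 m or angle between pulp_tray's own z axis and vertical above 0.5 rad).
It fails at once if the carton is shoved or knocked over (distance of carton from where it was at the start of the episode above 0.03 m or angle between carton's own z axis and vertical above 0.5 rad).
It also fails if it takes over 64 s, if anything falls off the work surface, if the arm or the gripper's body presses on something with over 40 N, if the wrist force passes 120 N, or if a joint passes its speed limit or range.

## Robot

A 6-joint arm with a two-finger parallel gripper is mounted at the origin on the work surface. World frame = base frame: x ahead of the robot, y to its left, z up, the work surface at z = 0. Lengths are in m, angles in rad, forces in N, time in s.
With the tool pointing down it reaches from about 0.3 to 0.775 m from the base axis. Payload 14.6 kg.
Tool frame: the origin (TCP) lies at the very end of the fingers, on their centre line; the grasp point (between the pads) lies 19 mm behind it (ctrl.hold_point_z is the z of the grasp point in the tool frame, in m); z points along the fingers, y is the direction in which the jaws open and shut (so a half turn about z gives the same grasp; the last joint's range is limited). The gripper opens to 94 mm and grips with 3 to 60 N. Pads are 16 mm wide; open, the fingers measure 119 mm over their backs; the gripper's body (75 mm by 177 mm) begins 78 mm behind the grasp point.
Start: joints at [-1.279, 0.3, 1.521, -0, 1.321, -0.067], TCP at [0.193, -0.515, 0.205] pointing down, gripper open.
Joint ranges: [-3.03, 3.03], [-0.79, 2.21], [0.23, 2.52], [-1.04, 4.18], [0, 3.07], [-2.55, 2.55]. Speed limits (rad/s): [2.22, 2.22, 2.57, 3.14, 3.14, 3.14].

## Interface

Orientations are given as [roll, pitch, yaw] about the fixed x, y, z axes, in that order (R = Rz(yaw) Ry(pitch) Rx(roll)).
In Python, from station import ctrl, cams, hand_in gives the robot as it stands.
- The arm moves only by the tool servo_tool, never from a script. Its argument "rows" is a list of rows, each a list of 7 numbers: the shift along the world's x, y, z in m, then the turn, a rotation vector about the world's x, y, z in rad, then the gripper command: -1 is shut, 1 is fully open, values between are in proportion. A call has exactly 8 rows; each row is the pose to reach, as a shift and turn from the pose measured when the call began; what a row does not reach only later rows make up. A row lasts 1/12 s, in which the tool goes at most 41.7 mm and 7.16 degrees, less where a joint would pass 70% of its speed; a pose out of reach is approached as far as the arm can. A call with a gripper value outside its range is refused whole. The fingers move at their own pace and stop on an object; "newtons" is the grip in N (left out, the last holds). Time passes only in rows, so rows that repeat a pose let the fingers close, or fill a call up. It gives the time, the measured TCP pose, the force and the opening at its end, in the units of the state.
- ctrl.get_obs(): the state, without advancing time (a new reading comes with each control period).
- cams.camera(name): name is "side" or "top"; returns a dict with "image" (480x640x3 uint8, red, green, blue), "depth" (480x640 float32, m along the optical axis (not along the pixel's ray), 0 where there is no reading), "fx", "fy", "cx", "cy" (pixels), "rvec" (rotation vector, rad) and "tvec" (3), from world to camera coordinates, as OpenCV has them. Camera axes: x right, y down, z forward; pixel columns grow to the right and rows downward; lengths in m; the calibration is good to about 2 mm. A picture is of the moment at which its call begins.
- hand_in(): hands the job in, once; it reports no verdict.
Trained networks look in a picture, given as the dict that the camera call returned (one of the last four; its "shot" number tells which), for a name from the list of things; names that differ only in an ending like _2 or _b are one class to them, and where a whole thing is asked for, a point or a joint stands for the part that bears it (a point fixed in the world has none). Each returns a list of dicts, best first, with "p" (0 to 1); they miss things now and then, are a little off and sometimes report something else, mostly with a low value. They report only what shows in the picture. A call takes as long as a camera call. They do not tell look-alikes from the thing itself.
- cams.spot_in(picture, name): "box" ([left, top, right, bottom] as shares, 0 to 1, of the picture: columns of its width, rows of its height, round what is visible of it).
- cams.place_of(picture, name): "at" ([column, row] as shares, 0 to 1, of the picture: columns of its width, rows of its height: a listed point, or the origin of a listed thing).
The state is a dict: "time_s": time; "qpos": joint angles; "joint_vel": joint speeds; "tau": joint torques, N m; "ee_pos": TCP position; "eef_rot": TCP orientation; "force": force on the tool from outside, world axes, zero at the start; "moment": the same for the moment, N m; "grip_width": finger opening in m.
Only numpy, scipy, OpenCV 4.12 (cv2) and the standard library are available. Lean on these libraries where they do the work, as an engineer would, in place of code of your own. Each camera call takes 0.05 s, during which the arm holds its last target.

## Working session

There is one attempt and no reset: what is moved stays moved. The work goes in short steps, Python scripts to look and compute and a tool call to move; the robot and the scene stay as the last step left them, time stands still between calls to the robot, and variables do not carry over. Pictures are saved under pics/ and viewed, and the job is handed in when it is done.

Besides the shell and the picture viewer there is one more tool, called as name(argument=value, ...), one argument or row to a line, values as JSON. servo_tool: Moves the arm, as the interface text tells. Its arguments: {"type":"object","properties":{"rows":{"type":"array"},"newtons":{"type":"number"}},"required":["rows"]}

```bash
ls; mkdir -p pics; cat > h.py <<'E'
import numpy as np,cv2
from station import ctrl,cams,hand_in
def RT(c):
    return cv2.Rodrigues(np.array(c["rvec"],float))[0],np.array(c["tvec"],float).ravel()
def w2p(c,P):
    R,t=RT(c);q=np.atleast_2d(P)@R.T+t
    return np.c_[c["fx"]*q[:,0]/q[:,2]+c["cx"],c["fy"]*q[:,1]/q[:,2]+c["cy"]]
def ray(c,u,v):
    R,t=RT(c);d=R.T@np.array([(u-c["cx"])/c["fx"],(v-c["cy"])/c["fy"],1.]);o=-R.T@t
    return o,d
def atz(c,u,v,z):
    o,d=ray(c,u,v);return o+d*(z-o[2])/d[2]
def cloud(c):
    R,t=RT(c);v,u=np.mgrid[0:480,0:640];z=c["depth"]
    q=np.stack([(u-c["cx"])/c["fx"]*z,(v-c["cy"])/c["fy"]*z,z],-1)
    P=(q-t)@R; P[z==0]=np.nan
    return P
def save(c,n): cv2.imwrite("pics/"+n+".png",c["image"][:,:,::-1])
E
python3 - <<'E'
from h import *
o=ctrl.get_obs();print(o)
for n in("top","side"):
    c=cams.camera(n);save(c,n+"0");np.save(n+"0.npy",c,allow_pickle=True)
    P=cloud(c)
    R,t=RT(c);print(n,-R.T@t,c["fx"])
    for nm in["tile_top","bail_grip","bail_hinge","slim_block","broad_block","spacer_mid","stand","bottle","pulp_tray","carton","base"]:
        for d in cams.place_of(c,nm)[:3]:
            u,v=d["at"][0]*640,d["at"][1]*480
            print(nm,round(d["p"],2),round(u),round(v),np.round(P[min(int(v),479),min(int(u),639)],3))
E
```

```text
pics
{'time_s': 0.0, 'qpos': array([-1.27858539e+00,  3.00447033e-01,  1.52158173e+00, -8.55523085e-06,
        1.32069305e+00, -6.65768730e-02]), 'joint_vel': array([ 1.63601896e-03,  2.85378482e-04, -7.70791084e-04, -7.28847505e-05,
        5.42768843e-04, -1.34357136e-04]), 'tau': array([ 7.62065229e-04, -5.31806159e+01, -3.52738130e+01,  7.08697387e-02,
        2.44099548e-02, -1.08767833e-04]), 'ee_pos': array([ 0.19305833, -0.51472429,  0.20489926]), 'eef_rot': array([-3.14046545e+00, -6.68520260e-05,  3.58789890e-01]), 'force': array([-0.19686332,  0.03558234,  0.35130274]), 'moment': array([-0.01178475,  0.06075255, -0.0249457 ]), 'grip_width': 0.09436893952159175}
top [0.27683261 0.03461571 1.16731145] 475.6030013783598
tile_top 0.66 278 240 [0.493 0.107 0.091]
tile_top 0.43 267 204 [0.607 0.137 0.006]
bail_grip 0.78 275 240 [0.495 0.114 0.092]
bail_hinge 0.57 262 204 [0.608 0.147 0.005]
bail_hinge 0.52 468 162 [ 0.665 -0.373  0.047]
slim_block 0.57 246 252 [0.481 0.192 0.035]
broad_block 0.78 316 235 [0.508 0.02  0.041]
spacer_mid 0.6 407 227 [ 0.511 -0.201  0.041]
spacer_m
[... 259 characters left out ...]
 279 241 [0.491 0.105 0.09 ]
side [ 0.33900919 -0.73996001  0.5185323 ] 440.77322087964495
tile_top 0.92 300 241 [0.504 0.113 0.043]
bail_grip 0.92 292 225 [0.491 0.113 0.088]
bail_hinge 0.6 333 219 [0.633 0.285 0.003]
slim_block 0.85 281 238 [0.468 0.14  0.045]
broad_block 0.69 361 370 [ 0.506 -0.297  0.048]
broad_block 0.66 319 277 [ 0.513 -0.025  0.032]
spacer_mid 0.75 343 338 [ 0.504 -0.216  0.038]
spacer_mid 0.71 360 369 [ 0.505 -0.299  0.052]
stand 0.83 359 391 [ 0.499 -0.311  0.022]
bottle 0.84 309 198 [0.596 0.402 0.018]
bottle 0.6 500 416 [ 0.651 -0.418  0.046]
pulp_tray 0.91 235 203 [0.388 0.459 0.008]
carton 0.65 500 418 [ 0.65  -0.422  0.046]
base 0.82 297 259 [0.486 0.049 0.036]
```

View pics/top0.png

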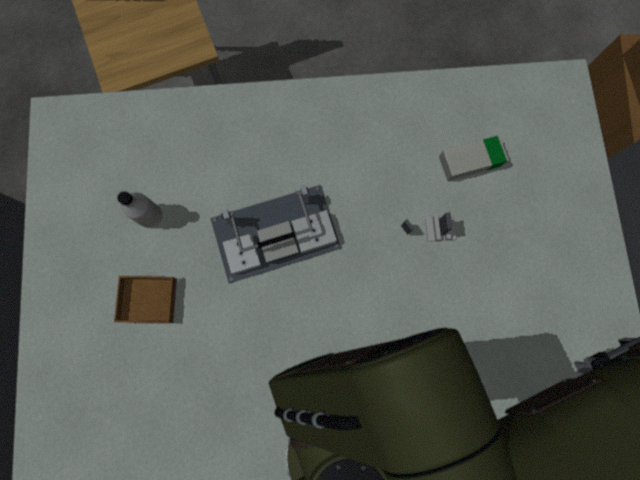

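View pics/side0.png

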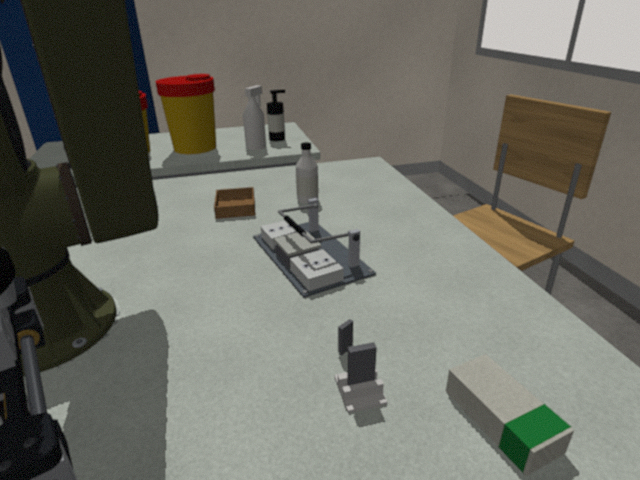

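The top view shows the station at about (278,240), the stand with the large spacer at (441,228), a smaller look-alike at (407,227) and the carton at (478,158). I'll zoom in next.

```bash
python3 - <<'E'
import numpy as np,cv2
t=np.load("top0.npy",allow_pickle=True).item();s=np.load("side0.npy",allow_pickle=True).item()
def crop(c,l,tp,w,h,k):
    return cv2.resize(c["image"][tp:tp+h,l:l+w,::-1],None,fx=k,fy=k,interpolation=cv2.INTER_CUBIC)
a=crop(t,200,175,150,115,5);cv2.imwrite("pics/z1.png",a)
b=crop(s,240,190,145,115,5);cv2.imwrite("pics/z2.png",b)
d=np.hstack([crop(t,390,200,80,60,5),cv2.resize(crop(s,315,310,80,110,4),(218,300))]);cv2.imwrite("pics/z3.png",d)
E
```

```text
(no output)
```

View pics/z1.png

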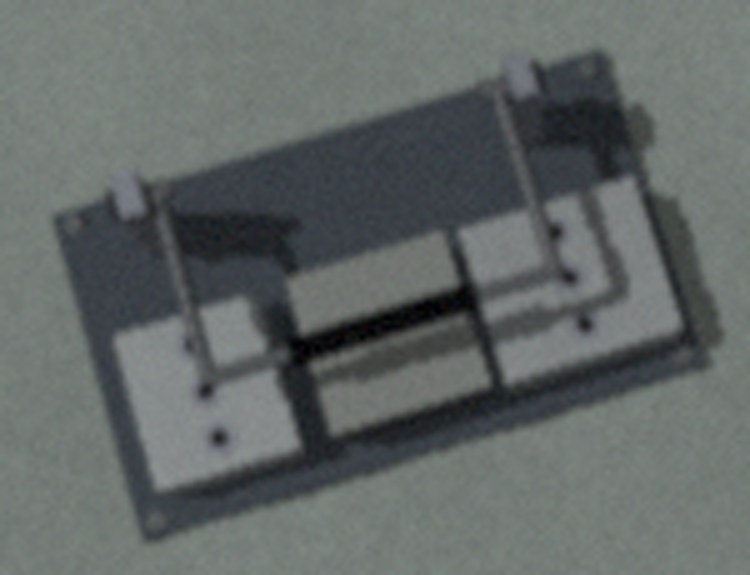

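View pics/z2.png

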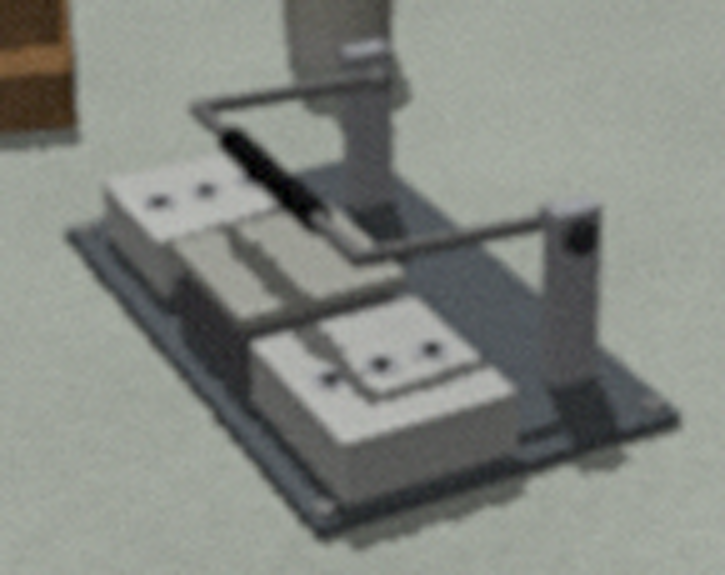

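View pics/z3.png

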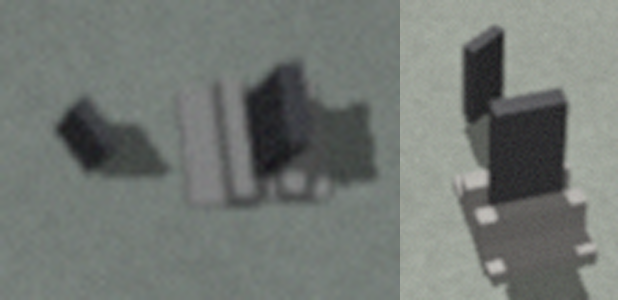

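```bash
cat > fit.py <<'E'
from h import *
from scipy.optimize import least_squares
def fitpose(sets,x0,f_scale=1.5):
    # sets: list (cam, px Nx2, model Nx3 m)
    def tr(p,M):
        c,s=np.cos(p[2]),np.sin(p[2]);return np.c_[M[:,0]*c-M[:,1]*s+p[0],M[:,0]*s+M[:,1]*c+p[1],M[:,2]]
    f=lambda p:np.concatenate([(w2p(c,tr(p,M))-px).ravel() for c,px,M in sets])
    r=least_squares(f,x0,loss="soft_l1",f_scale=f_scale);return r.x,f(r.x)
def un(p,l,t,k): return np.array([l,t])+(np.array(p,float)+.5)/k-.5
E
python3 - <<'E'
from fit import *
t=np.load("top0.npy",allow_pickle=True).item();s=np.load("side0.npy",allow_pickle=True).item()
T=un([(57,215),(605,52),(710,362),(148,541),(155,490),(113,335),(250,298),(302,452),(460,230),(505,387),(632,178),(687,332),(290,280),(448,233),(492,385),(335,437)],200,175,5)
TM=np.array([(116,145,6),(116,-145,6),(-56,-145,6),(-56,145,6),(-40,128,36),(40,128,36),(40,56,36),(-40,56,36),(40,-47,36),(-40,-47,36),(40,-137,36),(-40,-137,36),(40,40,44),(40,-40,44),(-40,-40,44),(-40,40,44)])/1e3
S=un([(70,232),(325,525),(678,415),(250,345),(345,440),(515,390),(410,295)],240,190,5)
SM=np.array([(-56,145,6),(-56,-145,6),(116,-145,6),(-40,-47,36),(-40,-137,36),(40,-137,36),(40,-47,36)])/1e3
for st in([(t,T,TM)],[(s,S,SM)],[(t,T,TM),(s,S,SM)]):
    x,r=fitpose(st,[.49,.107,.2]);print(np.round(x,4),np.round(r.reshape(-1,2),1).tolist())
P=cloud(s)
m=(P[...,2]>.055)&(P[...,2]<.1)&(abs(P[...,0]-.5)<.06)&(abs(P[...,1]+.29)<.05)
q=P[m];print(len(q),q.mean(0))
rect=cv2.minAreaRect(q[:,:2].astype(np.float32)*1000);print(rect, cv2.boxPoints(rect))
v,_=np.linalg.eigh(np.cov(q[:,:2].T));print(np.linalg.eigh(np.cov(q[:,:2].T)))
Pt=cloud(t)
m=(Pt[...,2]>.055)&(Pt[...,2]<.1)&(abs(Pt[...,0]-.5)<.06)&(abs(Pt[...,1]+.29)<.05)
q=Pt[m];print(len(q),q.mean(0));print(cv2.minAreaRect(q[:,:2].astype(np.float32)*1000))
for n,c,l,tp,w,h,k in(("z4",t,420,205,45,45,12),("z5",s,325,335,70,80,8)):
    cv2.imwrite(f"pics/{n}.png",cv2.convertScaleAbs(cv2.resize(c["image"][tp:tp+h,l:l+w,::-1],None,fx=k,fy=k,interpolation=cv2.INTER_CUBIC),alpha=1.8))
E
```

```text
[0.4993 0.1114 0.2269] [[-0.7, 0.1], [-0.1, -0.3], [-0.3, 1.1], [-0.9, 0.3], [0.5, 0.7], [0.2, 0.3], [1.5, -1.0], [0.1, -0.7], [0.0, 0.2], [0.6, -0.3], [0.7, -0.0], [-0.3, -0.3], [-0.6, -0.0], [-0.5, -0.3], [0.3, 0.4], [-0.4, -0.1]]
[0.4998 0.1133 0.2294] [[-1.1, -0.8], [-1.3, 0.6], [0.8, -0.7], [-0.1, -0.8], [-0.3, 0.7], [0.7, 0.0], [1.0, -0.0]]
[0.4994 0.1117 0.2282] [[-0.9, 0.2], [-0.3, -0.4], [-0.4, 1.0], [-0.9, 0.3], [0.5, 0.7], [0.1, 0.3], [1.3, -1.0], [0.1, -0.7], [-0.1, 0.2], [0.5, -0.4], [0.6, -0.1], [-0.4, -0.4], [-0.7, -0.1], [-0.6, -0.3], [0.2, 0.3], [-0.5, -0.2], [-1.1, -0.5], [-1.4, 1.1], [0.9, -0.2], [-0.2, -0.4], [-0.4, 1.2], [0.8, 0.5], [1.0, 0.4]]
632 [ 0.50816788 -0.29665162  0.07443173]
((509.6626892089844, -293.7594299316406), (40.87225341796875, 15.800360679626465), 2.5200109481811523) [[ 488.899   -286.7654 ]
 [ 489.5937  -302.5505 ]
 [ 530.4264  -300.75345]
 [ 529.7317  -284.96835]]
EighResult(eigenvalues=array([1.08833035e-05, 1.46916504e-04]), eigenvectors=array([[-0.03970583, -0.99921141],
       [-0.99921141,  0.03970583]]))
159 [ 0.50790948 -0.29072105  0.0795399 ]
((508.91339111328125, -293.26910400390625), (40.03887176513672, 13.977572441101074), 0.04651544243097305)
```

View pics/z4.png

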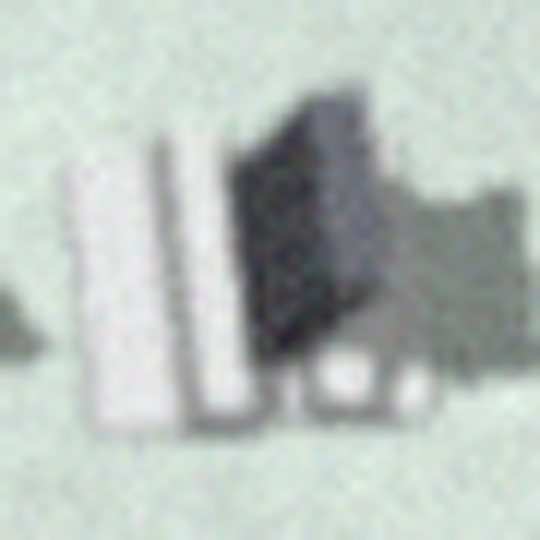

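View pics/z5.png

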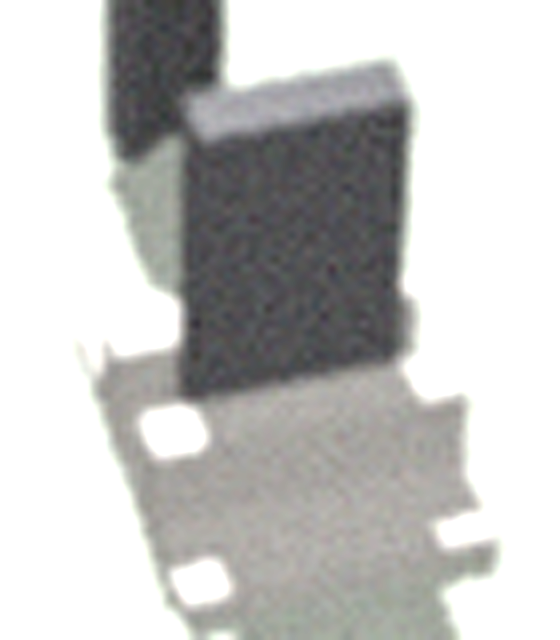

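```bash
python3 - <<'E'
from fit import *
t=np.load("top0.npy",allow_pickle=True).item();s=np.load("side0.npy",allow_pickle=True).item()
S=un([(200,138),(408,105),(183,97),(392,65)],325,335,8);M=np.array([(-20,-6,86),(20,-6,86),(-20,6,86),(20,6,86)])/1e3
T=un([(325,318),(305,95),(365,90),(385,290)],420,205,12);TM=np.array([(-20,6,86),(20,6,86),(20,-6,86),(-20,-6,86)])/1e3
for st in([(s,S,M)],[(t,T,TM)],[(s,S,M),(t,T,TM)]):
    x,r=fitpose(st,[.509,-.293,.0]);print(np.round(x,4),np.round(r.reshape(-1,2),1).tolist())
# bail grip from side/top
for c in(t,s):
    P=cloud(c);im=c["image"].astype(int).sum(-1)
    d=(P[...,:2]-[.4995,.112]);a=.228;bx=d[...,0]*np.cos(a)+d[...,1]*np.sin(a);by=-d[...,0]*np.sin(a)+d[...,1]*np.cos(a)
    m=(im<110)&(P[...,2]>.06)&(abs(by)<.05)&(abs(bx)<.08)
    print(m.sum(),np.nanmedian(bx[m]),np.nanmedian(by[m]),np.nanpercentile(P[...,2][m],[10,50,90]))
    m=(P[...,2]>.06)&(abs(by)<.1)&(bx<.08)&(bx>-.06);print(m.sum(),np.nanpercentile(P[...,2][m],[10,50,90,98]))
    ub=w2p(c,[[.4995-.005*np.cos(a),.112-.005*np.sin(a),.09]]);print(ub)
E
```

```text
[ 0.5082 -0.294  -0.0437] [[-0.5, 0.5], [1.0, 0.1], [-0.7, -0.2], [0.3, -0.6]]
[ 0.5088 -0.2921 -0.0224] [[0.0, -1.6], [-0.2, 0.3], [-0.1, 0.4], [0.2, 0.4]]
[ 0.5085 -0.2931 -0.0331] [[-0.4, 0.1], [0.9, -0.5], [-0.6, -0.5], [0.2, -1.1], [0.4, -1.6], [0.4, 0.3], [0.5, 0.6], [0.5, 0.5]]
165 -0.005412976297118341 0.0017950115366975208 [0.08826457 0.09144332 0.09400991]
629 [0.08243096 0.08762699 0.09220932 0.09414008]
[[276.32153442 239.4298142 ]]
93 -0.008545713046383543 -0.008453055206739715 [0.08605797 0.08941669 0.09173877]
483 [0.08145504 0.08633628 0.09133822 0.09289339]
[[293.93431744 223.2215142 ]]
```

Both views agree on these poses:
- **Station:** at (0.4995, 0.112), yaw 0.228. The slim block and the wide gap are on +y.
- **Bail grip:** at base x ≈ -5 mm, z ≈ 83 mm, about 0.06 rad above level.
- **Spacer:** at (0.5085, -0.293), yaw -0.033.

I'll start by moving above the bail.

servo_tool(
  rows=[
    [0.302,0.626,0,0,0,1.44,1],
    [0.302,0.626,0,0,0,1.44,1],
    [0.302,0.626,0,0,0,1.44,1],
    [0.302,0.626,0,0,0,1.44,1],
    [0.302,0.626,0,0,0,1.44,1],
    [0.302,0.626,0,0,0,1.44,1],
    [0.302,0.626,0,0,0,1.44,1],
    [0.302,0.626,0,0,0,1.44,1],
  ],
)

```text
time_s: 1.87
ee_pos: [0.3383, -0.2129, 0.2057]
eef_rot: [3.141, 0.0, 1.365]
force: [1.0, -0.5, 0.3]
grip_width: 0.0941
```

servo_tool(
  rows=[
    [0.156,0.324,-0.03,0,0,0.434,1],
    [0.156,0.324,-0.03,0,0,0.434,1],
    [0.156,0.324,-0.03,0,0,0.434,1],
    [0.156,0.324,-0.03,0,0,0.434,1],
    [0.156,0.324,-0.03,0,0,0.434,1],
    [0.156,0.324,-0.03,0,0,0.434,1],
    [0.156,0.324,-0.03,0,0,0.434,1],
    [0.156,0.324,-0.03,0,0,0.434,1],
  ],
)

```text
time_s: 2.53
ee_pos: [0.4821, 0.0871, 0.1781]
eef_rot: [3.14, 0.0, 1.799]
force: [1.2, -1.3, 0.6]
grip_width: 0.094
```

servo_tool(
  rows=[
    [0.0125,0.024,0,0,0,0,1],
    [0.0125,0.024,-0.03,0,0,0,1],
    [0.0125,0.024,-0.06,0,0,0,1],
    [0.0125,0.024,-0.09,0,0,0,1],
    [0.0125,0.024,-0.1135,0,0,0,1],
    [0.0125,0.024,-0.1135,0,0,0,1],
    [0.0125,0.024,-0.1135,0,0,0,1],
    [0.0125,0.024,-0.1135,0,0,0,1],
  ],
)

```text
time_s: 3.2
ee_pos: [0.4955, 0.1111, 0.0662]
eef_rot: [3.138, 0.001, 1.799]
force: [-0.3, -0.4, 0.5]
grip_width: 0.0941
```

```bash
python3 - <<'E'
from h import *
c=cams.camera("side");save(c,"s1")
cv2.imwrite("pics/s1z.png",cv2.resize(c["image"][130:330,200:440,::-1],None,fx=3,fy=3))
print(ctrl.get_obs()["ee_pos"])
E
```

```text
[0.4956284  0.11115644 0.0664429 ]
```

View pics/s1z.png

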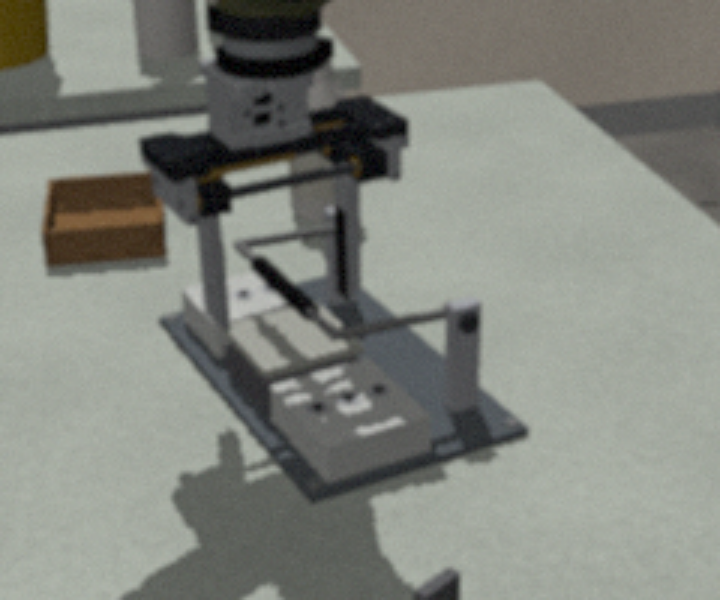

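The fingers straddle the black grip bar, which is at about (285,285) in the crop. I'll close now.

servo_tool(
  rows=[
    [0,0,0,0,0,0,-1],
    [0,0,0,0,0,0,-1],
    [0,0,0,0,0,0,-1],
    [0,0,0,0,0,0,-1],
    [0,0,0,0,0,0,-1],
    [0,0,0,0,0,0,-1],
    [0,0,0,0,0,0,-1],
    [0,0,0,0,0,0,-1],
  ],
  newtons=10,
)

```text
time_s: 3.92
ee_pos: [0.4956, 0.1111, 0.0664]
eef_rot: [3.138, 0.001, 1.799]
force: [-0.2, -0.3, 0.0]
grip_width: 0.0443
```

servo_tool(
  rows=[
    [0,0,0,0,0,0,-1],
    [0,0,0,0,0,0,-1],
    [0,0,0,0,0,0,-1],
    [0,0,0,0,0,0,-1],
    [0,0,0,0,0,0,-1],
    [0,0,0,0,0,0,-1],
    [0,0,0,0,0,0,-1],
    [0,0,0,0,0,0,-1],
  ],
)

```text
time_s: 4.58
ee_pos: [0.4959, 0.1112, 0.0665]
eef_rot: [3.137, 0.001, 1.799]
force: [4.5, 1.1, -1.5]
grip_width: 0.0139
```

servo_tool(
  rows=[
    [0.001,0,0.0094,0,0,0,-1],
    [0.003,0.0007,0.0187,0,0,0,-1],
    [0.006,0.0014,0.0277,0,0,0,-1],
    [0.0098,0.0023,0.0364,0,0,0,-1],
    [0.0144,0.0033,0.0446,0,0,0,-1],
    [0.0198,0.0046,0.0523,0,0,0,-1],
    [0.0259,0.006,0.0595,0,0,0,-1],
    [0.0326,0.0076,0.066,0,0,0,-1],
  ],
)

```text
time_s: 5.25
ee_pos: [0.5283, 0.1187, 0.1322]
eef_rot: [3.139, 0.001, 1.799]
force: [1.5, 0.0, -5.8]
grip_width: 0.0136
```

servo_tool(
  rows=[
    [0.0074,0.0017,0.0057,0,0,0,-1],
    [0.0153,0.0035,0.0107,0,0,0,-1],
    [0.0236,0.0055,0.0148,0,0,0,-1],
    [0.0322,0.0075,0.0181,0,0,0,-1],
    [0.0412,0.0096,0.0204,0,0,0,-1],
    [0.0504,0.0117,0.0219,0,0,0,-1],
    [0.0596,0.0138,0.0223,0,0,0,-1],
    [0.0689,0.016,0.0219,0,0,0,-1],
  ],
)

```text
time_s: 5.92
ee_pos: [0.5971, 0.1346, 0.1542]
eef_rot: [3.14, 0.001, 1.799]
force: [-2.1, -1.5, 1.6]
grip_width: 0.0135
```

servo_tool(
  rows=[
    [0,0,0,0,0,0,0.2],
    [0,0,0,0,0,0,0.2],
    [0,0,0,0,0,0,0.2],
    [0,0,0,0,0,0,0.2],
    [0,0,0.01,0,0,0,0.2],
    [0,0,0.04,0,0,0,0.2],
    [0,0,0.07,0,0,0,0.2],
    [0,0,0.09,0,0,0,0.2],
  ],
)

```text
time_s: 6.58
ee_pos: [0.5972, 0.1346, 0.2481]
eef_rot: [3.137, 0.001, 1.799]
force: [0.3, -0.3, 0.9]
grip_width: 0.0564
```

```bash
python3 - <<'E'
from h import *
c=cams.camera("side")
cv2.imwrite("pics/s2z.png",cv2.resize(c["image"][90:330,200:460,::-1],None,fx=2.5,fy=2.5))
E
```

```text
(no output)
```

View pics/s2z.png

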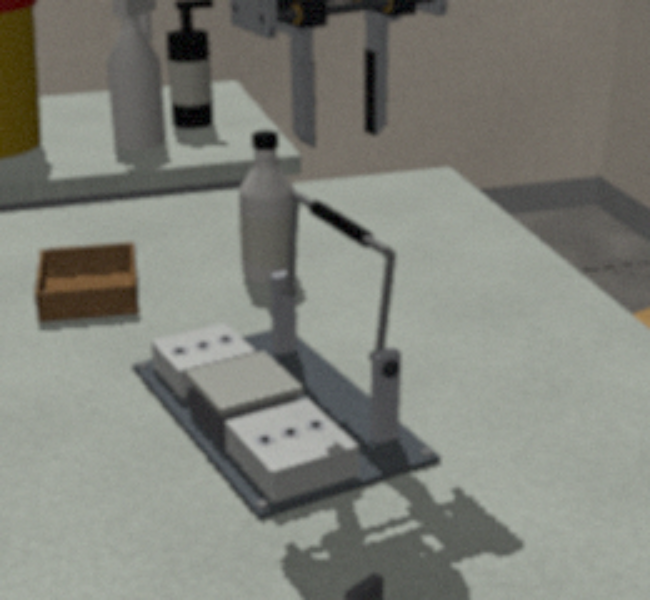

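The bail is up, with its grip at about (340,225) in the crop. Next I'll go to the spacer.

servo_tool(
  rows=[
    [-0.0887,-0.4276,0,0,0,-1.832,0.1],
    [-0.0887,-0.4276,0,0,0,-1.832,0.1],
    [-0.0887,-0.4276,0,0,0,-1.832,0.1],
    [-0.0887,-0.4276,0,0,0,-1.832,0.1],
    [-0.0887,-0.4276,0,0,0,-1.832,0.1],
    [-0.0887,-0.4276,0,0,0,-1.832,0.1],
    [-0.0887,-0.4276,0,0,0,-1.832,0.1],
    [-0.0887,-0.4276,0,0,0,-1.832,0.1],
  ],
)

```text
time_s: 7.3
ee_pos: [0.5291, -0.1936, 0.2509]
eef_rot: [3.135, 0.003, 0.793]
force: [0.8, -0.6, 0.0]
grip_width: 0.0518
```

servo_tool(
  rows=[
    [-0.0206,-0.0994,-0.03,0,0,-0.826,0.1],
    [-0.0206,-0.0994,-0.06,0,0,-0.826,0.1],
    [-0.0206,-0.0994,-0.09,0,0,-0.826,0.1],
    [-0.0206,-0.0994,-0.12,0,0,-0.826,0.1],
    [-0.0206,-0.0994,-0.12,0,0,-0.826,0.1],
    [-0.0206,-0.0994,-0.12,0,0,-0.826,0.1],
    [-0.0206,-0.0994,-0.12,0,0,-0.826,0.1],
    [-0.0206,-0.0994,-0.12,0,0,-0.826,0.1],
  ],
)

```text
time_s: 7.97
ee_pos: [0.5084, -0.2932, 0.1313]
eef_rot: [3.135, 0.003, -0.038]
force: [-0.4, -0.1, 0.2]
grip_width: 0.0518
```

```bash
python3 - <<'E'
from h import *
o=ctrl.get_obs();print(o["ee_pos"],o["eef_rot"])
c=cams.camera("side")
cv2.imwrite("pics/s3z.png",cv2.resize(c["image"][230:430,250:490,::-1],None,fx=3,fy=3))
E
```

```text
[ 0.50840132 -0.29316172  0.13126098] [ 3.13482283e+00  2.51731728e-03 -3.75467204e-02]
```

View pics/s3z.png

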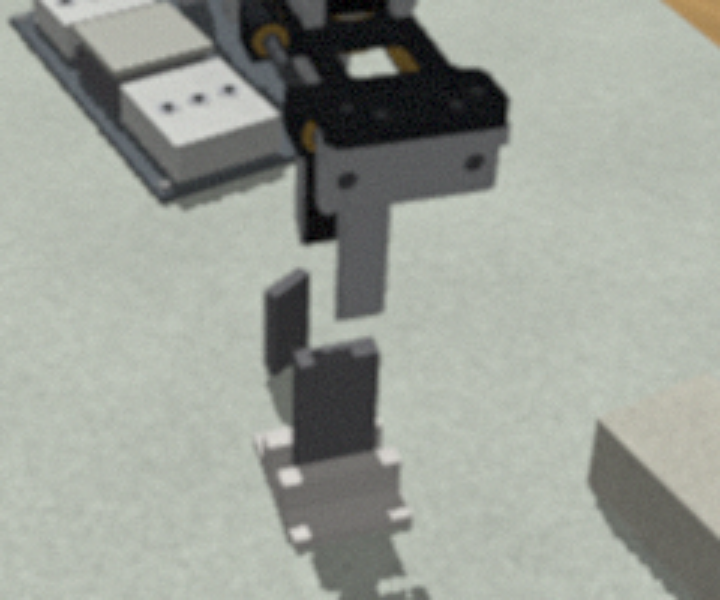

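servo_tool(
  rows=[
    [0,0,-0.03,0.0065,-0.0025,0.004,0.1],
    [0,0,-0.055,0.0065,-0.0025,0.004,0.1],
    [0,0,-0.078,0.0065,-0.0025,0.004,0.1],
    [0,0,-0.078,0.0065,-0.0025,0.004,0.1],
    [0,0,-0.079,0.0065,-0.0025,0.004,-1],
    [0,0,-0.079,0.0065,-0.0025,0.004,-1],
    [0,0,-0.079,0.0065,-0.0025,0.004,-1],
    [0,0,-0.079,0.0065,-0.0025,0.004,-1],
  ],
  newtons=20,
)

```text
time_s: 8.68
ee_pos: [0.5091, -0.2934, 0.0539]
eef_rot: [3.14, -0.002, -0.027]
force: [-1.1, -0.9, -0.1]
grip_width: 0.0288
```

servo_tool(
  rows=[
    [0,0,0,0,0,0,-1],
    [0,0,0,0,0,0,-1],
    [0,0,0,0,0,0,-1],
    [0,0,0,0,0,0,-1],
    [0,0,0,0,0,0,-1],
    [0,0,0,0,0,0,-1],
    [0,0,0,0,0,0,-1],
    [0,0,0,0,0,0,-1],
  ],
)

```text
time_s: 9.35
ee_pos: [0.5094, -0.2934, 0.0546]
eef_rot: [3.14, -0.003, -0.027]
force: [-0.6, 2.8, 6.7]
grip_width: 0.0118
```

servo_tool(
  rows=[
    [0,0,0.01,0,0,0,-1],
    [0,0,0.03,0,0,0,-1],
    [0,0,0.06,0,0,0,-1],
    [0,0,0.09,0,0,0,-1],
    [0,0,0.12,0,0,0,-1],
    [0,0,0.14,0,0,0,-1],
    [-0.004,0.04,0.14,0,0,0.05,-1],
    [-0.008,0.08,0.14,0,0,0.1,-1],
  ],
  newtons=25,
)

```text
time_s: 10.02
ee_pos: [0.5012, -0.2137, 0.1961]
eef_rot: [3.139, -0.005, 0.072]
force: [0.9, 1.0, -1.6]
grip_width: 0.0114
```

servo_tool(
  rows=[
    [-0.003,0.035,0,0,0,0.05,-1],
    [-0.006,0.075,0,0,0,0.1,-1],
    [-0.01,0.115,0,0,0,0.15,-1],
    [-0.01,0.155,0,0,0,0.155,-1],
    [-0.012,0.195,0,0,0,0.155,-1],
    [-0.012,0.235,0,0,0,0.155,-1],
    [-0.012,0.275,0,0,0,0.155,-1],
    [-0.012,0.315,0,0,0,0.155,-1],
  ],
)

```text
time_s: 10.68
ee_pos: [0.4888, 0.1032, 0.1969]
eef_rot: [3.138, -0.006, 0.227]
force: [-0.2, -0.5, -0.3]
grip_width: 0.0118
```

servo_tool(
  rows=[
    [0,0.03,0,0,0.005,0,-1],
    [0,0.0556,-0.02,0,0.005,0,-1],
    [0,0.0556,-0.05,0,0.005,0,-1],
    [0,0.0556,-0.08,0,0.005,0,-1],
    [0,0.0556,-0.08,0,0.005,0,-1],
    [0,0.0556,-0.08,0,0.005,0,-1],
    [0,0.0556,-0.08,0,0.005,0,-1],
    [0,0.0556,-0.08,0,0.005,0,-1],
  ],
)

```text
time_s: 11.35
ee_pos: [0.4898, 0.1587, 0.1191]
eef_rot: [3.139, -0.004, 0.227]
force: [0.3, -0.2, 0.0]
grip_width: 0.0119
```

```bash
python3 - <<'E'
from h import *
o=ctrl.get_obs();print(o["ee_pos"],o["eef_rot"])
for n in("side","top"):
    c=cams.camera(n);np.save(n+"4.npy",c,allow_pickle=True)
    l,tp,w,h,k=(250,180,130,110,6) if n=="side" else (205,175,140,115,5)
    cv2.imwrite(f"pics/{n}4z.png",cv2.convertScaleAbs(cv2.resize(c["image"][tp:tp+h,l:l+w,::-1],None,fx=k,fy=k,interpolation=cv2.INTER_CUBIC),alpha=1.5))
E
```

```text
[0.4897895  0.15872138 0.11911604] [ 3.13945991 -0.00371408  0.22679068]
```

View pics/side4z.png

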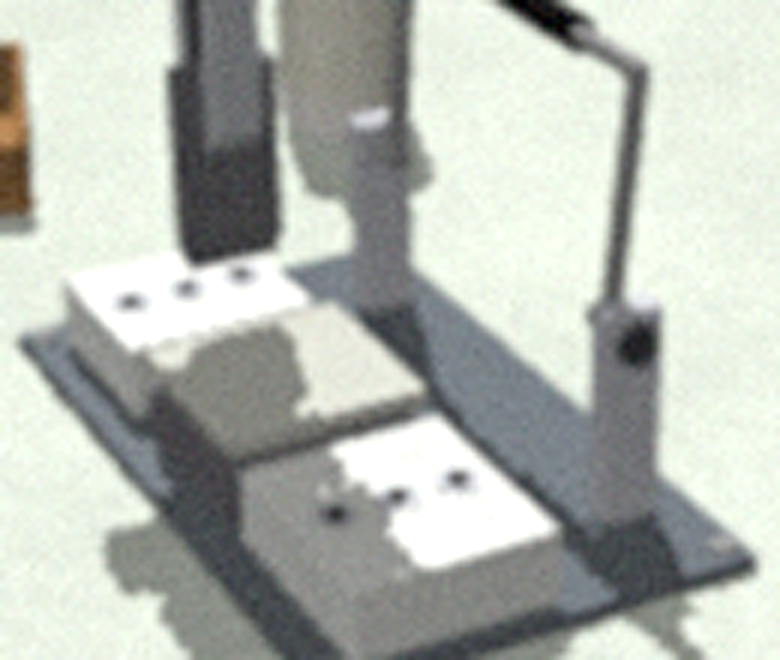

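View pics/top4z.png

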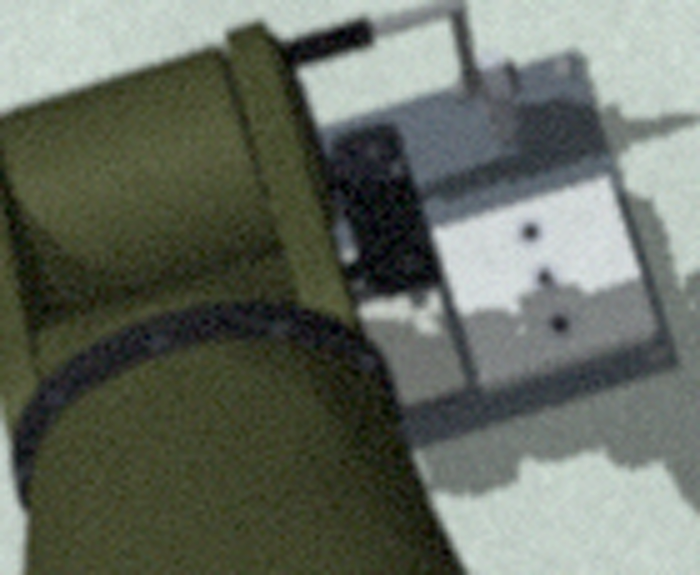

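```bash
cat > ov.py <<'E'
from fit import *
def overlay(c,l,tp,w,h,k,name,st,sp,zt,tile=44):
    a=st[2]
    im=cv2.convertScaleAbs(cv2.resize(c["image"][tp:tp+h,l:l+w,::-1],None,fx=k,fy=k,interpolation=cv2.INTER_CUBIC),alpha=1.4)
    def tr(p,M):
        M=np.array(M)/1e3;q=p;cc,s=np.cos(q[2]),np.sin(q[2]);return np.c_[M[:,0]*cc-M[:,1]*s+q[0],M[:,0]*s+M[:,1]*cc+q[1],M[:,2]]
    def poly(p,M,col):
        uv=(w2p(c,tr(p,M))-[l,tp]+.5)*k-.5
        cv2.polylines(im,[np.int32(np.round(uv*8))],True,col,1,cv2.LINE_AA,3)
    R=lambda x0,x1,y0,y1,z:[(x0,y0,z),(x1,y0,z),(x1,y1,z),(x0,y1,z)]
    poly(st,R(-56,116,-145,145,6),(0,255,255))
    poly(st,R(-40,40,56,128,36),(0,0,255));poly(st,R(-40,40,-137,-47,36),(0,0,255));poly(st,R(-40,40,-40,40,tile),(0,160,0))
    if sp is not None:
        poly(sp,R(-20,20,-6,6,zt+40),(255,0,0));poly(sp,R(-20,20,-6,6,zt-34),(255,0,0));poly(sp,R(-20,20,-4.5,4.5,zt-40),(255,0,255))
    cv2.imwrite(f"pics/{name}.png",im)
E
python3 - <<'E'
from ov import *
s=np.load("side4.npy",allow_pickle=True).item()
overlay(s,250,180,130,110,6,"ov4",(.4995,.112,.228),(.4898,.1587,.227),119.1-8.6)
E
```

```text
(no output)
```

View pics/ov4.png

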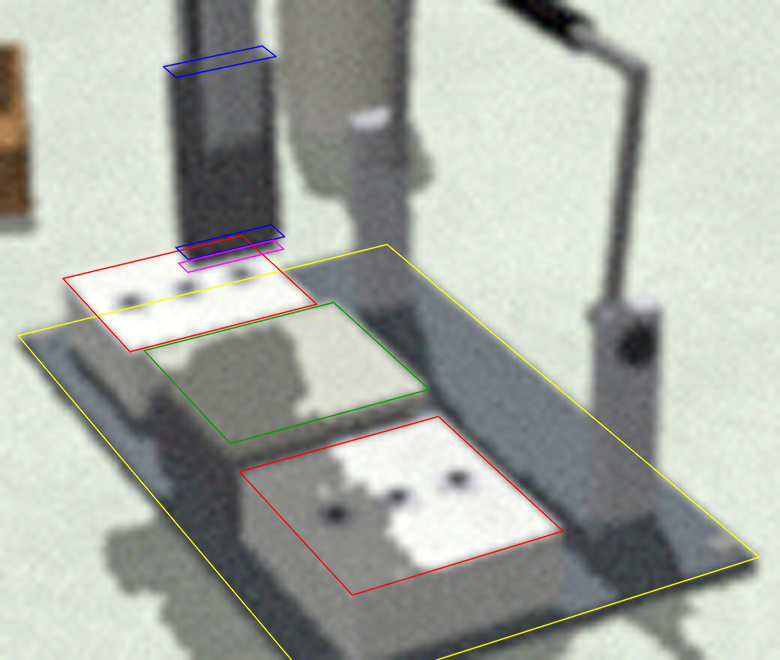

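The model overlay agrees to within about a pixel, so I'll lower slowly and watch the force.

servo_tool(
  rows=[
    [-0.001,0,-0.01,0,0,0,-1],
    [-0.001,0,-0.02,0,0,0,-1],
    [-0.001,0,-0.027,0,0,0,-1],
    [-0.001,0,-0.031,0,0,0,-1],
    [-0.001,0,-0.034,0,0,0,-1],
    [-0.001,0,-0.037,0,0,0,-1],
    [-0.001,0,-0.04,0,0,0,-1],
    [-0.001,0,-0.04,0,0,0,-1],
  ],
)

```text
time_s: 12.12
ee_pos: [0.4883, 0.1587, 0.078]
eef_rot: [3.139, -0.003, 0.227]
force: [0.4, -0.1, -0.8]
grip_width: 0.0119
```

servo_tool(
  rows=[
    [0,0,-0.003,0,0,0,-1],
    [0,0,-0.006,0,0,0,-1],
    [0,0,-0.009,0,0,0,-1],
    [0,0,-0.012,0,0,0,-1],
    [0,0,-0.015,0,0,0,-1],
    [0,0,-0.018,0,0,0,-1],
    [0,0,-0.021,0,0,0,-1],
    [0,0,-0.021,0,0,0,-1],
  ],
)

```text
time_s: 12.78
ee_pos: [0.488, 0.1586, 0.0564]
eef_rot: [3.139, -0.002, 0.227]
force: [0.4, -0.3, -1.1]
grip_width: 0.0119
```

servo_tool(
  rows=[
    [0,0,-0.0005,0,0,0,-1],
    [0,0,-0.001,0,0,0,-1],
    [0,0,-0.0015,0,0,0,-1],
    [0,0,-0.002,0,0,0,-1],
    [0,0,-0.0025,0,0,0,-1],
    [0,0,-0.0025,0,0,0,-1],
    [0,0,-0.0025,0,0,0,-1],
    [0,0,-0.0025,0,0,0,-1],
  ],
)

```text
time_s: 13.45
ee_pos: [0.4882, 0.1587, 0.0546]
eef_rot: [3.139, -0.002, 0.227]
force: [-3.2, -0.6, 7.4]
grip_width: 0.012
```

```bash
python3 - <<'E'
from ov import *
c=cams.camera("side");overlay(c,250,180,130,110,6,"ov5",(.4995,.112,.228),(.488,.1587,.227),46)
o=ctrl.get_obs();print(o["ee_pos"],o["force"])
E
```

```text
[0.48821625 0.15865878 0.05458213] [-3.02052431 -0.06096682  6.94162564]
```

View pics/ov5.png

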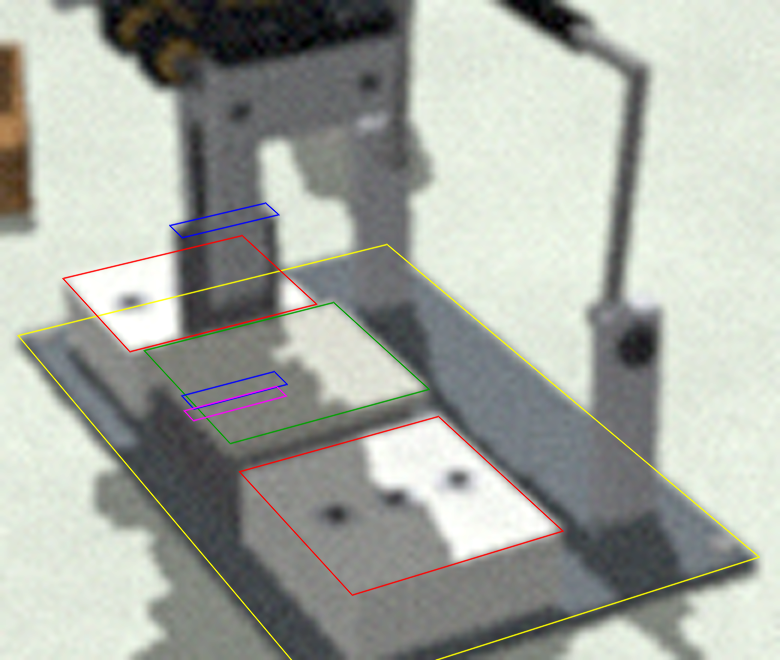

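It's seated: contact force is about 7 N at z = 0.0546, the same height as at pick-up. I'll release and rise straight up.

servo_tool(
  rows=[
    [0,0,0,0,0,0,-0.2],
    [0,0,0,0,0,0,-0.2],
    [0,0,0,0,0,0,-0.2],
    [0,0,0,0,0,0,-0.2],
    [0,0,0,0,0,0,-0.2],
    [0,0,0.02,0,0,0,-0.2],
    [0,0,0.05,0,0,0,-0.2],
    [0,0,0.08,0,0,0,-0.2],
  ],
)

```text
time_s: 14.17
ee_pos: [0.4877, 0.1585, 0.135]
eef_rot: [3.139, -0.0, 0.227]
force: [0.1, 0.3, 0.4]
grip_width: 0.0377
```

servo_tool(
  rows=[
    [-0.02,-0.03,0.02,0,0,0,-0.2],
    [-0.03,-0.07,0.02,0,0,0,-1],
    [-0.03,-0.11,0.02,0,0,0,-1],
    [-0.03,-0.13,0.02,0,0,0,-1],
    [-0.03,-0.13,0.02,0,0,0,-1],
    [-0.03,-0.13,0.02,0,0,0,-1],
    [-0.03,-0.13,0.02,0,0,0,-1],
    [-0.03,-0.13,0.02,0,0,0,-1],
  ],
)

```text
time_s: 14.83
ee_pos: [0.4577, 0.0294, 0.1549]
eef_rot: [3.14, -0.0, 0.228]
force: [-0.6, -0.9, -0.1]
grip_width: 0.0005
```

```bash
python3 - <<'E'
from ov import *
o=ctrl.get_obs();print(o["time_s"],o["ee_pos"],o["eef_rot"],o["force"],o["grip_width"])
c=cams.camera("side");overlay(c,250,160,130,130,6,"ov6",(.4995,.112,.228),(.4882,.1587,.227),46)
c=cams.camera("top");overlay(c,200,175,150,115,5,"ov6t",(.4995,.112,.228),(.4882,.1587,.227),46)
E
```

```text
14.8333 [0.45769692 0.02937097 0.15492646] [ 3.13953816e+00 -5.13344979e-05  2.28003669e-01] [-0.61285826 -0.90187617 -0.11443651] 0.0005342079507635621
```

View pics/ov6.png

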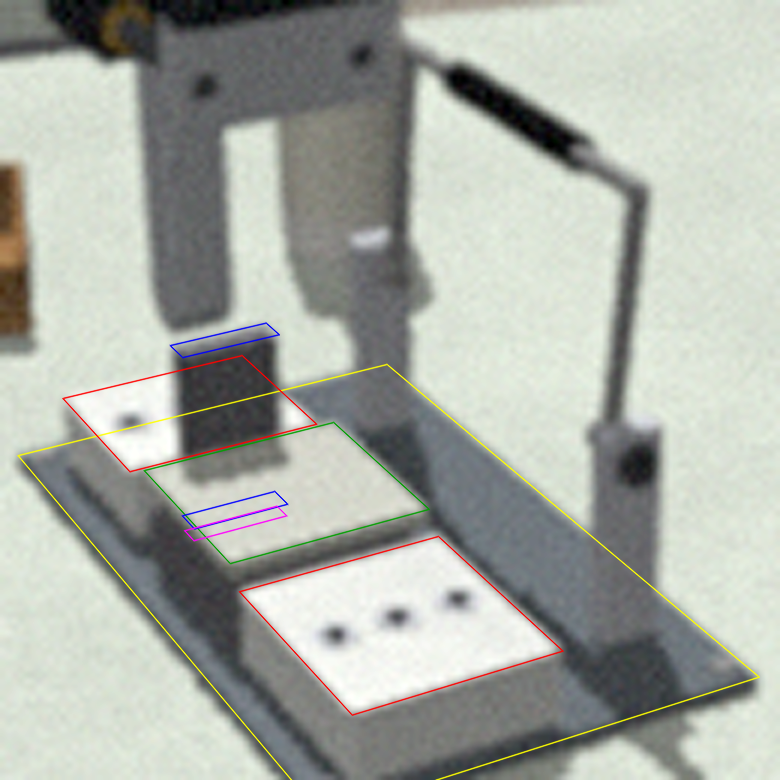

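View pics/ov6t.png

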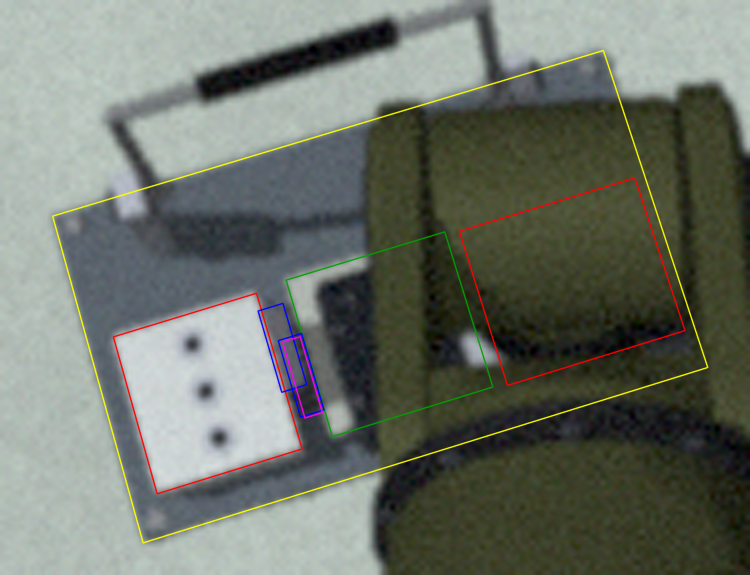

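The spacer stands upright and released in the gap. I'll move the closed fingers over the tile.

servo_tool(
  rows=[
    [0.02,0.035,0,0,0,0,-1],
    [0.0436,0.0748,0,0,0,0,-1],
    [0.0436,0.0748,-0.03,0,0,0,-1],
    [0.0436,0.0748,-0.06,0,0,0,-1],
    [0.0436,0.0748,-0.09,0,0,0,-1],
    [0.0436,0.0748,-0.1,0,0,0,-1],
    [0.0436,0.0748,-0.1,0,0,0,-1],
    [0.0436,0.0748,-0.1,0,0,0,-1],
  ],
)

```text
time_s: 15.6
ee_pos: [0.5016, 0.1044, 0.0557]
eef_rot: [3.14, -0.0, 0.229]
force: [-0.4, 0.1, 0.2]
grip_width: 0.0003
```

servo_tool(
  rows=[
    [0,0,-0.004,0,0,0,-1],
    [0,0,-0.008,0,0,0,-1],
    [0,0,-0.01,0,0,0,-1],
    [0,0,-0.012,0,0,0,-1],
    [0,0,-0.014,0,0,0,-1],
    [0,0,-0.016,0,0,0,-1],
    [0,0,-0.016,0,0,0,-1],
    [0,0,-0.016,0,0,0,-1],
  ],
)

```text
time_s: 16.27
ee_pos: [0.5019, 0.1044, 0.0401]
eef_rot: [3.139, -0.001, 0.228]
force: [-1.4, -0.1, 5.7]
grip_width: 0.0003
```

servo_tool(
  rows=[
    [0,0,-0.0015,0,0,0,-1],
    [0,0,-0.0025,0,0,0,-1],
    [0,0,-0.0035,0,0,0,-1],
    [0,0,-0.0045,0,0,0,-1],
    [0,0,-0.005,0,0,0,-1],
    [0,0,-0.0055,0,0,0,-1],
    [0,0,-0.0055,0,0,0,-1],
    [0,0,-0.0055,0,0,0,-1],
  ],
)

```text
time_s: 16.93
ee_pos: [0.5021, 0.1044, 0.0361]
eef_rot: [3.139, -0.002, 0.228]
force: [-9.9, -1.7, 21.7]
grip_width: 0.0004
```

servo_tool(
  rows=[
    [0,0,-0.0013,0,0,0,-1],
    [0,0,-0.0013,0,0,0,-1],
    [0,0,-0.0013,0,0,0,-1],
    [0,0,-0.0013,0,0,0,-1],
    [0,0,-0.0013,0,0,0,-1],
    [0,0,-0.0013,0,0,0,-1],
    [0,0,-0.0013,0,0,0,-1],
    [0,0,-0.0013,0,0,0,-1],
  ],
)

```text
time_s: 17.6
ee_pos: [0.5021, 0.1045, 0.0361]
eef_rot: [3.139, -0.002, 0.229]
force: [-9.3, -1.6, 20.7]
grip_width: 0.0003
```

```bash
python3 - <<'E'
from ov import *
for i in range(2):
    c=cams.camera("side");o=ctrl.get_obs();print(o["time_s"],o["ee_pos"],o["force"])
overlay(c,250,160,130,130,6,"ov7",(.4995,.112,.228),(.4882,.1587,.227),46,36)
E
```

```text
17.65 [0.50210898 0.10443658 0.03607748] [-9.65560238 -1.19479518 20.87656722]
17.7 [0.50212009 0.1044398  0.03610603] [-10.20246325  -1.70294424  20.91073583]
```

View pics/ov7.png

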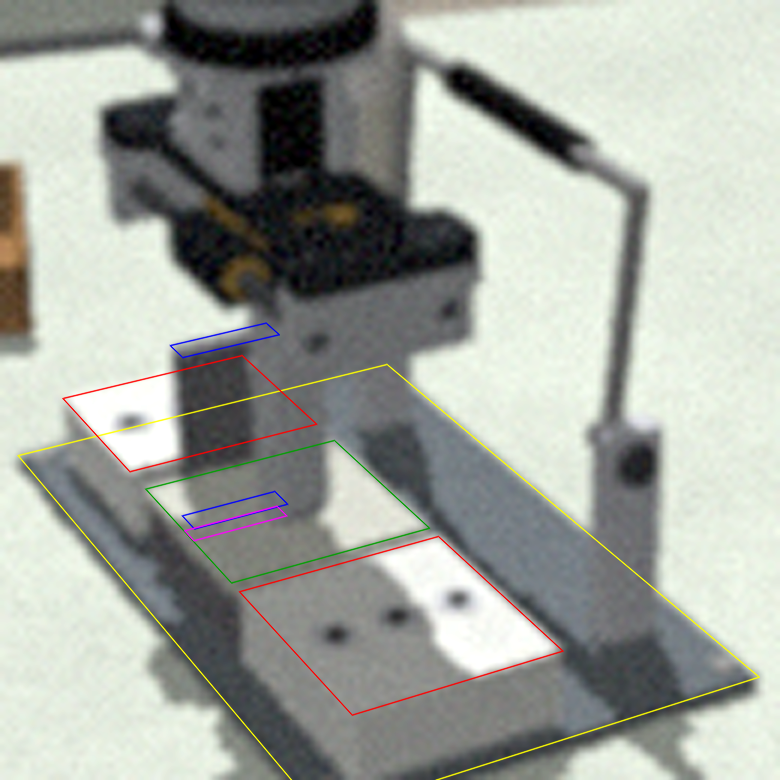

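The tile's outline matches the z = 36 mm model, so it is flush. The press is steady at about 21 N, the spacer is upright and the bail is up. Handing in.

```bash
python3 -c "
from station import hand_in;print(hand_in())"
```

```text
the job is handed in; nothing more can be done
None
```

I finished all three steps and handed the job in at about 17.7 s, with the closed fingers still pressing the tile. No verdict was reported.

- **Bail:** I gripped it by its bar, swung it to about 1.67 rad by the commanded arc, and let go. It was still up in the last picture.
- **Spacer:** I took the larger plate from the stand and lowered it into the 16 mm gap beside the slim block, on the +y side. It touched down at the same tool height as at pick-up (54.6 mm). It stood upright and released in the last picture.
- **Tile:** The fingertips are at z = 36.1 mm with a steady push of about 21 N up to hand-in. In the side view the tile top lines up with the block tops.

**Unresolved:**
- The two cameras put the station's y position about 2 mm apart. I used a value in between, and the spacer went in without side force.
- About 10 N of sideways force along x remained while pressing, which I left alone.
- I did not measure the bottle, tray and carton at the end. The arm's path stayed clear of them, and I saw no sign of contact.

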